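# Fill the gaps in a row of reagent cartons

## Task

Complete the row of white kit cartons on the small cream shelf: one carton of the same kind stands on the bench and another in the delivery box, and each goes into one of the two gaps, so that all four stand upright side by side like books, narrow sides to the front and in line. Keep the cartons upright all the time, and leave the amber bottle, the bottle in the delivery box and the jar standing where they are.

Things in the scene. Friction and masses are not known exactly. Their poses are not given: they have to be found in the camera images.
- carton_b: Closed white cardboard carton, grey band low on all sides, free-standing on the bench, left or right. 64 mm along its own x, 44 mm along its y, 120 mm tall, flat top, about 0.2 kg; origin at the centre of its underside, z up. Its narrow (44 mm) sides look along +x and -x, its broad (64 mm) sides along +y and -y; front and back are alike.
- carton_a: Carton like carton_b (same size and axes), starting in a lane of the delivery box, on its 5 mm floor. Its narrow sides (x) are 2 to 10 mm from the lane's walls, too little for a finger; some 40 mm are free at its broad sides. So it can only be taken by its broad sides there, and must be put down and retaken by its narrow sides to fit the row.
- carton_c: Carton like carton_b (same size and axes), already standing on the shelf at the left (+y) end of the row, about 4 mm from the end panel.
- carton_d: Carton like carton_b (same size and axes), already standing on the shelf at the third place from the left: about 58 mm are free between carton_c and it, and again between it and the right (-y) end panel. A gap has no room for fingers beside a carton: hold it by its narrow sides.
- shelf: Small cream shelf on the bench, fixed, open above and in front: deck 116 mm deep, its upper face 30 mm above the bench; two end panels, 12 mm thick, rise 125 mm above the deck. At the back only a steel rod, 8 mm thick, 52 mm behind the deck's middle, 32 mm above the deck. Origin under the middle; x to its back, y to its left end.
- shelf_row (a point): Middle of the shelf's deck, on its upper face; x points to the shelf's back, y to its left end, z up. The row stands along y through this point (cartons there have their centres at x = 0 within 2 mm at the start). Inner faces of the end panels at y = +104 and -104 mm.
- box: Open cardboard delivery box, fixed: 167 x 146 mm outside, 127 mm high, walls and floor 5 mm; a middle wall as high as the others splits it into two lanes, each 76 mm along the box's x and 136 mm along its y, centred at x = -40.5 mm (carton_a) and +40.5 mm (bottle_f). Origin at the centre of its underside. Carton tops stand 2 mm below its rim.
- mat: Dark square rubber mat on the bench between shelf and box, 150 x 150 mm, 3 mm thick, fixed, always clear: a place to put something down. Origin at the centre of its underside.
- bottle_e: Bystander: amber bottle with black cap, 56 mm across, 110 mm tall, on the bench on the other side from carton_b. Origin under its centre.
- bottle_f: Bystander: white bottle with blue cap, 54 mm across, 105 mm tall, in the other lane of the delivery box. Origin under its centre.
- jar: Bystander: white jar, 64 mm across, 75 mm tall, on the bench behind shelf and box, near the middle. Origin under its centre.

How it is judged:
By the outcome, as a careful person would: the job done as asked, in the order asked, and still so for the second after the job is handed in, with the robot touching nothing.
It also fails if it takes over 70 s, if anything falls off the work surface, if the arm or the gripper's body presses on something with over 40 N, if the wrist force passes 120 N, or if a joint passes its speed limit or range.

## Robot

A 6-joint arm with a two-finger parallel gripper is mounted at the origin on the work surface. World frame = base frame: x ahead of the robot, y to its left, z up, the work surface at z = 0. Lengths are in mm, angles in rad, forces in N, time in s.
With the tool pointing down it reaches from about 400 to 925 mm from the base axis. Payload 12.5 kg.
Tool frame: the origin (TCP) lies between the finger pads; the fingertips stand env.tip_extent ahead of it and the grasp point (between the pads) lies 11 mm behind it (env.tip_extent is the distance from the TCP to the fingertips, in mm); z points along the fingers, y is the line along which they close (so a half turn about z gives the same grasp; the last joint's range is limited). The gripper opens to 95 mm and grips with 3 to 60 N. Pads are 20 mm wide; open, the fingers measure 119 mm over their backs; the gripper's body (75 mm by 180 mm) begins 59 mm behind the grasp point.
Start: joints at [-1.33, 0.491, 1.559, -0, 1.092, -0.106], TCP at [212.455, -587.803, 192.661] pointing down, gripper open.
Joint ranges: [-3.1, 3.1], [-0.84, 2.19], [0.05, 2.79], [-1.13, 4.28], [0.06, 2.93], [-2.69, 2.69]. Speed limits (rad/s): [2.22, 2.22, 2.79, 3.14, 3.14, 3.14].

## Interface

Orientations are given as [roll, pitch, yaw] about the fixed x, y, z axes, in that order (R = Rz(yaw) Ry(pitch) Rx(roll)).
In Python, from cell import env gives the robot as it stands.
- The arm moves only by the tool carry_out, never from a script. Its argument "motion" is a list of rows, each a list of 5 numbers: the shift along the tool's x, y, z in mm, then the turn about the tool's z in degrees, then the closure, from 0 (fully open) to 1 (shut). A call has 1 to 12 rows; each row shifts and turns the commanded pose from where the row before left it, along the tool's axes as they then stand; what a row does not reach is not made up. A row lasts 1/10 s, in which the tool goes at most 50 mm and 8.59 degrees, less where a joint would pass 70% of its speed; a pose out of reach is approached as far as the arm can. A call with a gripper value outside its range is refused whole. The fingers move at their own pace and stop on an object; the grip force is fixed at half the most. Time passes only in rows, so rows that do not move let the fingers close. It gives the time, the measured TCP pose, the force, the opening and the grip force at its end, in the units of the state.
- env.state(): the state, without advancing time (a new reading comes with each control period).
- env.read_camera(name): name is "scene" or "side" or "wrist"; returns a dict with "color" (400x640x3 uint8, red, green, blue), "K" (3x3 intrinsics, pixels), "R" (3x3) and "t" (3): a world point X has camera coordinates R X + t; the wrist camera has in their place "hand_eye" (4x4, takes a point from camera to tool coordinates, whose origin is the TCP and whose axes are the flange's). Camera axes: x right, y down, z forward; pixel columns grow to the right and rows downward; lengths in mm; the calibration is good to about 2 mm. A picture is of the moment at which its call begins: read the wrist's pose just before it. There is no depth.
- env.job_done(): hands the job in; it is judged then, once.
The state is a dict: "t": time; "joints": joint angles; "qvel": joint speeds; "tau": joint torques, N m; "eef_pos": TCP position; "tcp_rot": TCP orientation; "ft_force": force on the tool from outside, world axes, zero at the start; "moment": the same for the moment, N m; "opening": opening from 0.0 (shut) to 1.0 (fully open); "grip_force": force on a finger pad.
Only numpy, scipy, OpenCV 4.12 (cv2) and the standard library are available. Lean on these libraries where they do the work, as an engineer would, in place of code of your own. Each camera call takes 0.05 s, during which the arm holds its last target. There are 200 camera calls.

## Working session

There is one attempt and no reset: what is moved stays moved. The work goes in short steps, Python scripts to look and compute and a tool call to move; the robot and the scene stay as the last step left them, time stands still between calls to the robot, and variables do not carry over. Pictures are saved under pics/ and viewed, at most 10 in all, crops included, and the job is handed in when it is done.

Besides the shell and the picture viewer there is one more tool, called after "Call:" as a command line: name --pt "numbers of a row" for each row, then --argument value for the rest. carry_out: Moves the arm, as the interface text tells. Its arguments: {"type":"object","properties":{"motion":{"type":"array"}},"required":["motion"]}

```bash
ls; mkdir -p pics
python3 - <<'E'
from cell import env
import cv2
print(env.state(), env.tip_extent)
for n in("scene","side"):
    c=env.read_camera(n); cv2.imwrite(f"pics/{n}0.png",c["color"][:,:,::-1]); print(n,c["K"].tolist(),c["R"].tolist(),c["t"].tolist())
E
```

```text
pics
{'t': 0.0, 'joints': array([-1.32958955e+00,  4.91552982e-01,  1.55947997e+00, -4.36529581e-05,
        1.09171850e+00, -1.05575792e-01]), 'qvel': array([ 0.00100133, -0.00211443,  0.00039592,  0.00054807,  0.00079697,
        0.00204319]), 'tau': array([ 1.65268430e-03, -6.12645721e+01, -2.58181679e+01,  6.92602526e-02,
        4.82395291e-02, -1.26359155e-04]), 'eef_pos': array([ 212.37600501, -587.50141608,  192.0553502 ]), 'tcp_rot': array([-3.14043623e+00, -8.36138809e-05,  3.46802668e-01]), 'ft_force': array([0.37253227, 0.08770974, 0.64265007]), 'moment': array([-0.0328204 , -0.02875463, -0.05053598]), 'grip_force': 0.0, 'opening': 0.9976729790056853} 8.0
scene [[438.96857774481236, 0.0, 318.28769356292906], [0.0, 438.96857774481236, 194.90649145437266], [0.0, 0.0, 1.0]] [[-0.7546769751119566, 0.6560321778565554, 0.00918938804557959], [0.48223732292473626, 0.5641374567285057, -0.6702209294660062], [-0.4448705740035535, -0.5013688378157127, -0.7421047505932505]] [403.0334484401133, -270.29563548698593, 1444.907012073391]
side [[385.9383111839455, 0.0, 316.4291580498206], [0.0, 385.9383111839455, 198.53386727885868], [0.0, 0.0, 1.0]] [[0.9256458781833874, 0.378012775066733, 0.016913015356632335], [0.2857789876095404, -0.6690971729167926, -0.6860315906979958], [-0.24801225462257345, 0.6398556986392352, -0.7273751483766298]] [-541.3306833683126, -118.08088266134149, 941.7898559468466]
```

View pics/scene0.png

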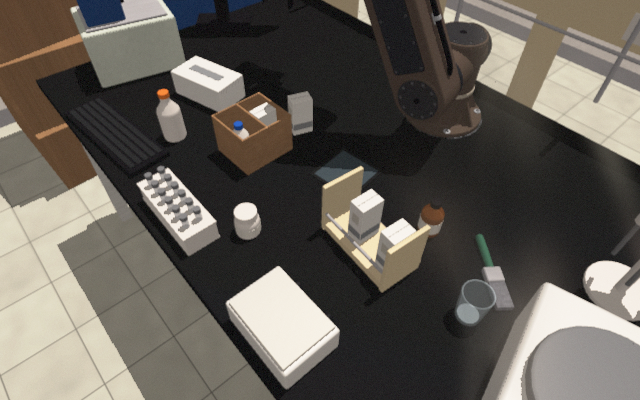

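View pics/side0.png

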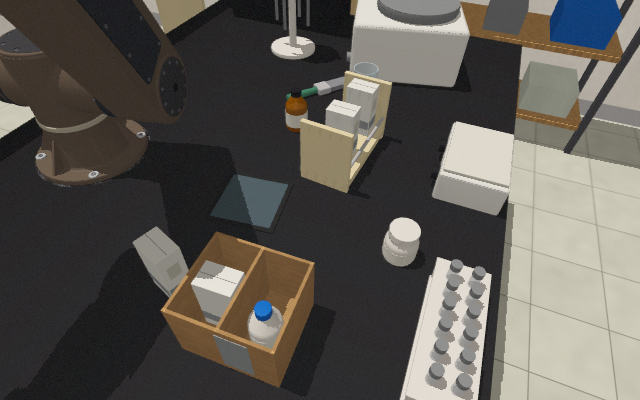

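The scene view has the shelf at about (375,230), the mat at (345,172), the box at (252,132) and carton_b at (300,113). The side view has the shelf at (345,130), the mat at (250,200), the box at (240,305) and carton_b at (160,260). I'll enlarge crops to read the corners.

Run:
```python
import cv2
a=cv2.imread("pics/scene0.png"); b=cv2.imread("pics/side0.png")
def crop(im,x,y,w,h,s,n):
    c=cv2.resize(im[y:y+h,x:x+w],None,fx=s,fy=s,interpolation=cv2.INTER_CUBIC)
    for u in range(0,w,20): cv2.putText(c,str(x+u),(u*s,8),0,.3,(0,255,255),1); cv2.line(c,(u*s,10),(u*s,16),(0,255,255))
    for v in range(0,h,20): cv2.putText(c,str(y+v),(0,v*s+4),0,.3,(0,255,255),1)
    cv2.imwrite(n,c)
crop(a,200,80,240,210,1*3-0,"pics/t.png") if 0 else None
crop(a,310,160,140,140,4,"pics/c1.png")
crop(b,290,60,110,135,4,"pics/c2.png")
crop(b,125,165,200,150,4,"pics/c3.png")
crop(a,205,80,200,110,4,"pics/c4.png")
```

```text
(no output)
```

View pics/c2.png

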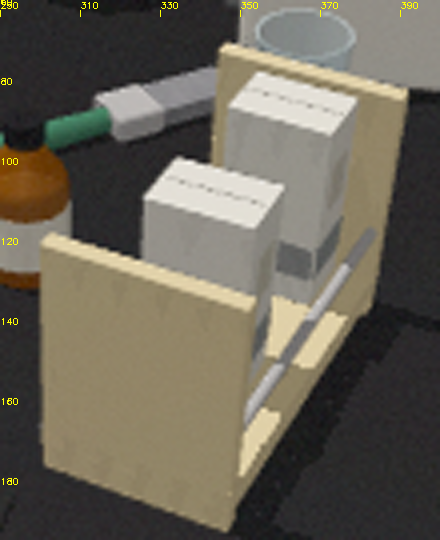

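View pics/c3.png

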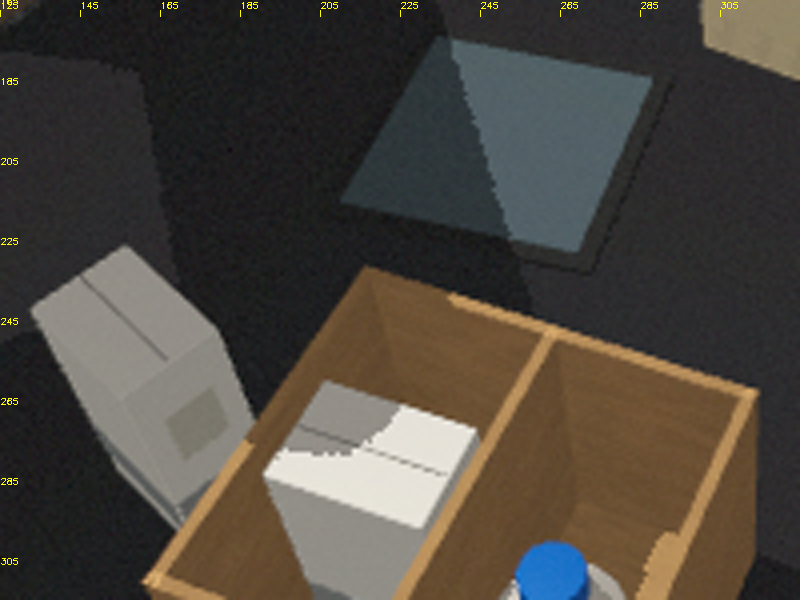

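View pics/c1.png

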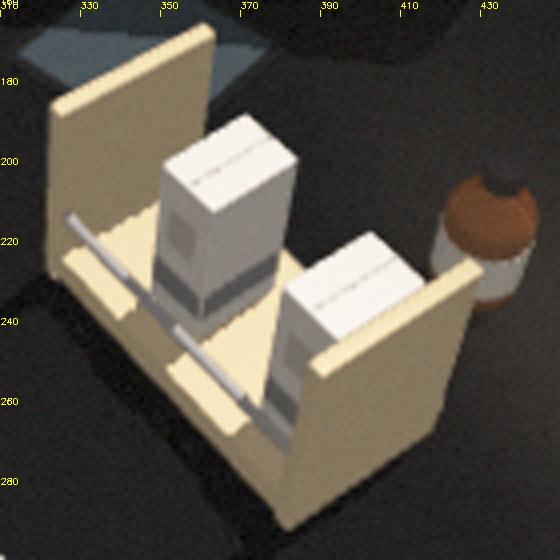

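c2 and c1 show the shelf with two cartons, and the second and fourth places free. c3 shows the mat, carton_a's top and carton_b's top. I've read corners from all three and will cross-check them with the scene view of the box area.

View pics/c4.png

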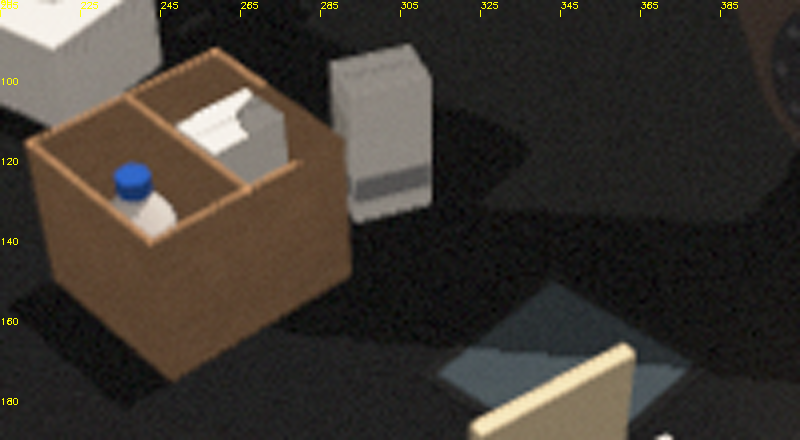

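```bash
cat > h.py <<'E'
import numpy as np
from scipy.optimize import least_squares
from cell import env
def ray(c,p,z):
    d=c["R"].T@np.linalg.solve(c["K"],[p[0],p[1],1]); o=-c["R"].T@c["t"]
    return (o+d*(z-o[2])/d[2])[:2]
def fit(P,w,h,yaw0=None):
    """rectangle w(x) by h(y); P: points near its corners"""
    P=np.array(P); C=np.array([[1,1],[1,-1],[-1,-1],[-1,1]])*[w/2,h/2]
    best=None
    def res(q):
        R=np.array([[np.cos(q[2]),-np.sin(q[2])],[np.sin(q[2]),np.cos(q[2])]])
        W=C@R.T+q[:2]
        D=P[:,None]-W; k=(D**2).sum(2).argmin(1)
        return D[range(len(P)),k].ravel()
    for y in np.arange(-1.5,1.6,.25):
        r=least_squares(res,[*P.mean(0),y])
        if best is None or r.cost<best.cost-1e-6: best=r
    q=best.x; q[2]=(q[2]+np.pi/2)%np.pi-np.pi/2
    return np.round(q,3), np.round(np.abs(best.fun).max(),1)
E
python3 - <<'E'
from h import *
A=env.read_camera("scene");B=env.read_camera("side")
f=lambda cam,off,pts,z:[ray(cam,(off[0]+(x+.0)/4-.375,off[1]+y/4-.375),z) for x,y in pts]
c1,c2,c3,c4=(310,160),(290,60),(125,165),(205,80)
obj={
"d":(64,44,f(A,c1,[(248,113),(298,158),(214,213),(162,164)],150),f(B,c2,[(178,158),(284,187),(250,228),(146,199)],150)),
"c":(64,44,f(A,c1,[(371,232),(426,283),(339,340),(286,287)],150),f(B,c2,[(258,73),(357,98),(332,136),(229,108)],150)),
"shelf":(116,232,f(A,c1,[(52,103),(208,24),(320,378),(483,270)],155),f(B,c2,[(42,243),(250,310),(220,46),(407,92)],155)),
"a":(64,44,f(A,c4,[(247,88),(288,125),(217,152),(175,125)],125),f(B,c3,[(325,380),(478,430),(420,528),(264,474)],125)),
"b":(64,44,f(A,c4,[(331,62),(409,45),(432,76),(343,97)],120),f(B,c3,[(125,245),(218,328),(127,398),(32,311)],120)),
"box":(167,146,f(A,c4,[(25,143),(216,48),(345,138),(150,244)],127),f(B,c3,[(366,266),(758,392),(146,582)],127)),
"mat":(150,150,f(A,c4,[(553,282),(692,360),(437,374)],3),f(B,c3,[(437,37),(652,76),(578,252),(341,202)],3)),
}
for n,(w,h,a,b) in obj.items():
    print(n,"scene",*fit(a,w,h),"side",*fit(b,w,h),"both",*fit(a+b,w,h))
print(ray(A,(205+132/4,80+165/4),105),ray(B,(125+553/4,165+555/4),105))
print(ray(A,(246,208),75), ray(B,(405,228),75),ray(A,(310+500/4,160+180/4),110))
E
```

```text
d scene [ 5.61655e+02  1.97336e+02 -5.60000e-02] 1.0 side [ 5.62515e+02  1.98265e+02 -6.10000e-02] 2.8 both [ 5.62085e+02  1.97801e+02 -5.80000e-02] 2.6
c scene [ 5.73411e+02  3.01662e+02 -8.10000e-02] 1.5 side [ 5.74122e+02  3.01764e+02 -6.10000e-02] 1.6 both [ 5.73766e+02  3.01713e+02 -7.10000e-02] 1.6
shelf scene [ 5.65355e+02  2.22110e+02 -9.50000e-02] 2.1 side [ 5.65663e+02  2.21575e+02 -7.50000e-02] 4.0 both [ 5.65509e+02  2.21842e+02 -8.50000e-02] 4.7
a scene [ 5.28086e+02 -2.48752e+02 -2.50000e-02] 5.4 side [ 5.29485e+02 -2.49671e+02  4.60000e-02] 0.8 both [ 5.28786e+02 -2.49212e+02  1.00000e-02] 7.0
b scene [ 4.04742e+02 -2.35482e+02 -3.49000e-01] 3.3 side [ 4.06320e+02 -2.33221e+02 -3.03000e-01] 1.3 both [ 4.05531e+02 -2.34352e+02 -3.27000e-01] 3.1
box scene [ 5.66504e+02 -2.50820e+02  3.60000e-02] 0.8 side [ 5.68573e+02 -2.48254e+02  3.40000e-02] 0.5 both [ 5.67376e+02 -2.49739e+02  3.30000e-02] 1.9
mat scene [430.417   2.54   -1.421] 13.8 side [429.251   2.657  -1.424] 12.1 both [429.755   2.604  -1.422] 13.8
[ 596.75172967 -274.85682625] [ 603.40244593 -252.28182289]
[751.52466754 -17.93333862] [758.85477551  -8.41157294] [424.09922341 289.2511671 ]
```

Call:
carry_out --pt "0 0 0 -7.4 0" --pt "0 0 0 -7.4 0" --pt "0 0 0 -7.4 0" --pt "0 0 0 -7.4 0" --pt "0 0 0 -7.4 0" --pt "0 0 0 -7.4 0" --pt "0 0 0 -7.4 0" --pt "40 7 0 0 0" --pt "40 7 0 0 0" --pt "40 7 0 0 0" --pt "40 7 0 0 0" --pt "40 7 0 0 0"

```text
t: 1.4
eef_pos: [309.0, -407.4, 192.6]
tcp_rot: [3.142, 0.0, 1.251]
ft_force: [0.6, -0.5, -0.4]
opening: 1.001
grip_force: 0.0
```

Call:
carry_out --pt "40 7 0 0 0" --pt "40 7 0 0 0" --pt "40 7 0 0 0" --pt "40 7 0 0 0" --pt "36 7 0 0 0" --pt "0 0 0 0 0" --pt "0 0 0 0 0"

```text
t: 2.1
eef_pos: [403.7, -233.4, 192.7]
tcp_rot: [3.141, 0.0, 1.253]
ft_force: [0.6, -0.3, 0.2]
opening: 0.997
grip_force: 0.0
```

```bash
cat >> h.py <<'E'
def go(x,y,z,yaw):
    """print shift to goal in tool axes: first the turn, then the shift in the turned axes"""
    s=env.state(); p=s["eef_pos"]; y0=s["tcp_rot"][2]
    t=(yaw-y0+np.pi)%(2*np.pi)-np.pi
    d=np.array([x,y,z])-p; c,sn=np.cos(yaw),np.sin(yaw)
    print("t",round(s["t"],2),"at",p.round(1),s["tcp_rot"].round(3),"turn",round(-np.degrees(t),1),"shift",np.round([d[0]*c+d[1]*sn,d[0]*sn-d[1]*c,-d[2]],1))
def wray(c,s,p,z):
    from scipy.spatial.transform import Rotation as Ro
    R=Ro.from_euler("xyz",s["tcp_rot"]).as_matrix(); H=c["hand_eye"]
    o=R@H[:3,3]+s["eef_pos"]; d=R@H[:3,:3]@np.linalg.solve(c["K"],[p[0],p[1],1])
    return (o+d*(z-o[2])/d[2])[:2]
E
python3 - <<'E'
from h import *
import cv2
go(405.7,-234,84,1.256)
s=env.state(); c=env.read_camera("wrist"); cv2.imwrite("pics/w1.png",c["color"][:,:,::-1])
from scipy.spatial.transform import Rotation as Ro
R=Ro.from_euler("xyz",s["tcp_rot"]).as_matrix(); H=c["hand_eye"]; th=-.315
for sx in(1,-1):
  for sy in(1,-1):
    X=np.array([405.7+sx*32*np.cos(th)-sy*22*np.sin(th),-234+sx*32*np.sin(th)+sy*22*np.cos(th),120])
    q=c["K"]@(np.linalg.inv(H)@np.append(R.T@(X-s["eef_pos"]),1))[:3]; print((q[:2]/q[2]).round(1))
E
```

```text
t 2.1 at [ 403.7 -233.4  192.7] [3.141 0.    1.253] turn -0.2 shift [1.000e-01 2.100e+00 1.087e+02]
[353.5 176.3]
[352.  223.3]
[281.2 176.5]
[282.6 223.4]
```

View pics/w1.png

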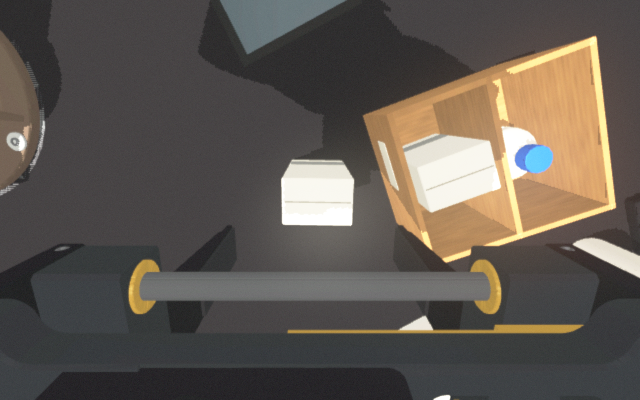

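The wrist view shows carton_b's top spanning (282–353, 178–224), which matches the predicted corners. I'll descend and grip.

Call:
carry_out --pt "0 2 27 0 0" --pt "0 0 30 0 0" --pt "0 0 30 0 0" --pt "0 0 22 0 0" --pt "0 0 0 0 0" --pt "0 0 0 0 1" --pt "0 0 0 0 1" --pt "0 0 0 0 1" --pt "0 0 0 0 1" --pt "0 0 0 0 1" --pt "0 0 0 0 1"

```text
t: 3.25
eef_pos: [405.6, -234.7, 84.2]
tcp_rot: [3.14, 0.001, 1.251]
ft_force: [0.5, 0.5, 7.2]
opening: 0.669
grip_force: 29.9
```

Call:
carry_out --pt "0 0 -10 0 1" --pt "0 0 -30 0 1" --pt "0 0 -40 0 1" --pt "0 0 -40 0 1" --pt "0 0 -40 0 1" --pt "0 0 -30 0 1" --pt "0 0 0 0 1"

```text
t: 3.95
eef_pos: [406.2, -235.1, 277.8]
tcp_rot: [3.135, 0.002, 1.251]
ft_force: [-0.6, 0.1, -1.9]
opening: 0.673
grip_force: 29.9
```

Run:
```python
from h import *
print(env.state()["opening"])
go(440,-10,275,1.486)
go(567.8-150,249-12,275,1.486)
```

```text
0.6725081302696241
t 3.95 at [ 406.2 -235.1  277.8] [3.135e+00 2.000e-03 1.251e+00] turn -13.5 shift [227.1  14.6   2.8]
t 3.95 at [ 406.2 -235.1  277.8] [3.135e+00 2.000e-03 1.251e+00] turn -13.5 shift [471.4 -28.4   2.8]
```

Call:
carry_out --pt "0 0 0 -6.8 1" --pt "0 0 0 -6.7 1" --pt "35 17 0 0 1" --pt "35 17 0 0 1" --pt "35 17 0 0 1" --pt "35 17 0 0 1" --pt "35 17 0 0 1" --pt "35 17 0 0 1" --pt "35 17 0 0 1" --pt "32 0 0 0 1" --pt "0 0 0 0 1" --pt "0 0 0 0 1"

```text
t: 5.15
eef_pos: [546.7, 32.0, 272.8]
tcp_rot: [-3.14, 0.0, 1.488]
ft_force: [-0.4, 0.1, -2.3]
opening: 0.673
grip_force: 30.0
```

Run:
```python
from h import *
import cv2
go(567.8,249,275,1.486)
s=env.state(); c=env.read_camera("wrist"); cv2.imwrite("pics/w2.png",c["color"][:,:,::-1])
```

```text
t 5.15 at [546.7  32.  272.8] [-3.14   0.     1.488] turn 0.1 shift [218.    2.7  -2.2]
```

View pics/w2.png

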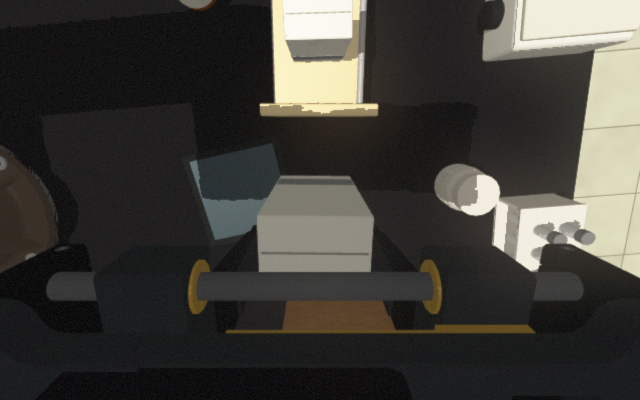

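Run:
```python
from h import *
import cv2
s=env.state(); c=env.read_camera("wrist"); im=c["color"].astype(int)
m=((im[...,0]-im[...,2]>45)&(im[...,0]>140)).astype(np.uint8); m[:97]=0; m[122:]=0
# panel lower edge line (outer top edge may merge with sunlit face), and column extent
pts=np.argwhere(m)
cols=np.unique(pts[:,1]); print("cols",cols.min(),cols.max())
sel=[u for u in cols if 265<u<374]
top=np.array([pts[pts[:,1]==u,0].min() for u in sel]); bot=np.array([pts[pts[:,1]==u,0].max() for u in sel])
for n,e,z in(("bot",bot,155),):
    k=np.polyfit(sel,e,1); a,b=[wray(c,s,(u,np.polyval(k,u)),z) for u in(cols.min()-.5,cols.max()+.5)]
    print(n,k,a,b,(a+b)/2,np.arctan2(*(b-a)[::-1]),np.linalg.norm(b-a))
for p in((286,38),(352,38)): print("d corner",wray(c,s,p,150))
print("deck front edge",wray(c,s,(273,20),30),wray(c,s,(275,95),30))
```

```text
cols 260 377
bot [-3.39591105e-17  1.13000000e+02] [498.61445244 112.33165775] [614.08037554 102.73597418] [556.34741399 107.53381596] -0.08291350590272688 115.86395703382064
d corner [531.36809848 177.71365136]
d corner [593.16559594 172.56662428]
deck front edge [509.07096749 227.71397951] [501.02784913 137.15700887]
```

Call:
carry_out --pt "40 3 0 0 1" --pt "40 0 0 0 1" --pt "40 0 0 0 1" --pt "40 0 0 0 1" --pt "38 0 0 0 1" --pt "20 0 0 0 1" --pt "0 0 0 0 1" --pt "0 0 0 0 1" --pt "0 0 0 0 1"

```text
t: 6.15
eef_pos: [568.7, 246.9, 273.6]
tcp_rot: [-3.142, 0.0, 1.485]
ft_force: [0.1, -0.8, -2.3]
opening: 0.667
grip_force: 30.0
```

Run:
```python
from h import *
go(568.2,249,115,1.488)
```

```text
t 6.15 at [568.7 246.9 273.6] [-3.142  0.     1.485] turn -0.2 shift [  2.   -0.7 158.6]
```

Call:
carry_out --pt "2 -0.5 25 0 1" --pt "0 0 30 0 1" --pt "0 0 30 0 1" --pt "0 0 25 0 1" --pt "0 0 20 0 1" --pt "0 0 15 0 1" --pt "0 0 0 0 1"

```text
t: 6.85
eef_pos: [567.6, 248.8, 126.9]
tcp_rot: [-3.139, 0.002, 1.485]
ft_force: [-1.0, -0.2, -2.0]
opening: 0.669
grip_force: 30.0
```

Call:
carry_out --pt "0 0 6 0 1" --pt "0 0 5 0 1" --pt "0 0 0 0 1"

```text
t: 7.15
eef_pos: [568.2, 250.2, 117.6]
tcp_rot: [-3.142, 0.0, 1.486]
ft_force: [0.0, 0.4, -1.8]
opening: 0.668
grip_force: 30.0
```

Call:
carry_out --pt "0 0 2 0 1" --pt "0 0 0 0 1"

```text
t: 7.35
eef_pos: [568.3, 250.5, 115.7]
tcp_rot: [3.141, -0.0, 1.487]
ft_force: [0.1, -0.3, -2.7]
opening: 0.673
grip_force: 30.0
```

Call:
carry_out --pt "0 0 1.5 0 1" --pt "0 0 0 0 1" --pt "0 0 0 0 0.7" --pt "0 0 0 0 0"

```text
t: 7.75
eef_pos: [568.4, 250.5, 114.3]
tcp_rot: [3.141, -0.0, 1.487]
ft_force: [0.2, -0.5, -0.0]
opening: 0.71
grip_force: 0.0
```

Call:
carry_out --pt "0 0 0 0 0" --pt "0 0 0 0 0" --pt "0 0 0 0 0" --pt "0 0 -10 0 0" --pt "0 0 -30 0 0" --pt "0 0 -40 0 0" --pt "0 0 -40 0 0" --pt "-40 0 0 0 0" --pt "-40 0 0 0 0" --pt "-40 0 0 0 0" --pt "-40 0 0 0 0" --pt "-40 0 0 0 0"

```text
t: 8.95
eef_pos: [551.1, 49.7, 235.0]
tcp_rot: [3.141, 0.0, 1.487]
ft_force: [0.1, 0.9, -0.5]
opening: 1.0
grip_force: 0.0
```

Call:
carry_out --pt "-40 0 0 0 0" --pt "-40 0 0 0 0" --pt "-40 0 0 8.3 0" --pt "0 0 0 8.3 0" --pt "0 0 0 8.3 0" --pt "0 0 0 8.3 0" --pt "0 0 0 8.3 0" --pt "0 0 0 8.3 0" --pt "0 0 0 8.3 0" --pt "0 0 0 8.3 0" --pt "0 0 0 8.3 0" --pt "0 0 0 8.2 0"

```text
t: 10.15
eef_pos: [541.3, -68.4, 234.9]
tcp_rot: [3.141, -0.001, 0.034]
ft_force: [-0.8, 0.8, 0.2]
opening: 1.0
grip_force: 0.0
```

Run:
```python
from h import *
go(529.2,-249.4,210,.04)
```

```text
t 10.15 at [541.3 -68.4 234.9] [ 3.141e+00 -1.000e-03  3.400e-02] turn -0.4 shift [-19.4 180.4  24.9]
```

Call:
carry_out --pt "-5 45 5 -0.4 0" --pt "-5 45 5 0 0" --pt "-5 45 5 0 0" --pt "-4 45 10 0 0" --pt "0 0 0 0 0" --pt "0 0 0 0 0" --pt "0 0 0 0 0"

```text
t: 10.85
eef_pos: [530.5, -248.3, 209.7]
tcp_rot: [3.141, -0.0, 0.047]
ft_force: [-0.6, -0.0, -0.9]
opening: 0.998
grip_force: 0.0
```

Run:
```python
from h import *
import cv2
go(529.2,-249.4,89,.04)
s=env.state(); c=env.read_camera("wrist"); cv2.imwrite("pics/w3.png",c["color"][:,:,::-1])
from scipy.spatial.transform import Rotation as Ro
R=Ro.from_euler("xyz",s["tcp_rot"]).as_matrix(); H=c["hand_eye"]; th=.04
for sx in(1,-1):
  for sy in(1,-1):
    X=np.array([529.2+sx*32*np.cos(th)-sy*22*np.sin(th),-249.4+sx*32*np.sin(th)+sy*22*np.cos(th),125])
    q=c["K"]@(np.linalg.inv(H)@np.append(R.T@(X-s["eef_pos"]),1))[:3]; print((q[:2]/q[2]).round(1))
```

```text
t 10.85 at [ 530.5 -248.3  209.7] [ 3.141 -0.     0.047] turn 0.4 shift [ -1.4   1.1 120.7]
[291.6 164.3]
[339.7 164.7]
[292.4 230. ]
[337.7 230.3]
```

View pics/w3.png

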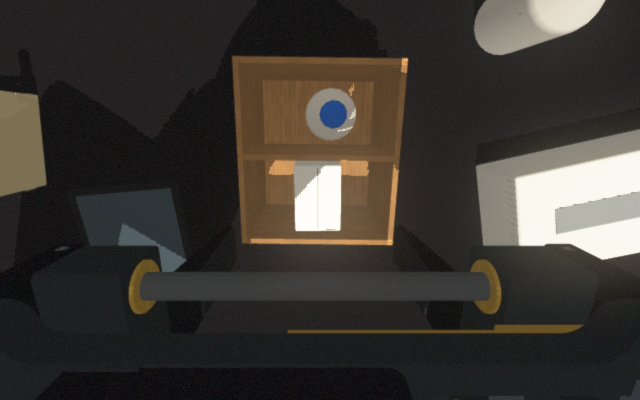

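Carton_a's top spans (294–341, 163–231), about 1.5 mm to tool +y of the prediction. I'll correct for that and descend.

Call:
carry_out --pt "-1.4 2.6 20 0 0" --pt "0 0 30 0 0" --pt "0 0 30 0 0" --pt "0 0 25 0 0" --pt "0 0 16 0 0" --pt "0 0 0 0 0" --pt "0 0 0 0 1" --pt "0 0 0 0 1" --pt "0 0 0 0 1" --pt "0 0 0 0 1" --pt "0 0 0 0 1" --pt "0 0 0 0 1"

```text
t: 12.1
eef_pos: [529.1, -251.8, 88.3]
tcp_rot: [3.141, -0.0, 0.047]
ft_force: [0.0, -0.4, -0.6]
opening: 0.552
grip_force: 0.0
```

Call:
carry_out --pt "0 0 0 0 1" --pt "0 0 -8 0 1" --pt "0 0 -20 0 1" --pt "0 0 -30 0 1" --pt "0 0 -40 0 1" --pt "0 0 -40 0 1" --pt "0 0 -20 0 1" --pt "0 0 0 0 1" --pt "0 0 0 0 1"

```text
t: 13.0
eef_pos: [528.7, -251.5, 245.5]
tcp_rot: [-3.141, 0.001, 0.047]
ft_force: [0.1, -0.4, -2.0]
opening: 0.46
grip_force: 30.0
```

Run:
```python
from h import *
go(440,3,110,.04)
go(440,3,110,.04-np.pi/2+.15)
```

```text
t 13.0 at [ 528.7 -251.5  245.5] [-3.141e+00  1.000e-03  4.700e-02] turn 0.4 shift [ -78.4 -257.8  135.5]
t 13.0 at [ 528.7 -251.5  245.5] [-3.141e+00  1.000e-03  4.700e-02] turn 81.8 shift [-266.6   39.   135.5]
```

Call:
carry_out --pt "-8 -30 0 0 1" --pt "-14 -44 0 0 1" --pt "-14 -44 0 0 1" --pt "-14 -44 0 0 1" --pt "-14 -44 0 0 1" --pt "-10 -34 20 0 1" --pt "-3 -18 30 0 1" --pt "0 0 30 0 1" --pt "0 0 25 0 1" --pt "0 0 15 0 1" --pt "0 0 8 0 1" --pt "0 0 0 0 1"

```text
t: 14.2
eef_pos: [439.3, 2.5, 116.7]
tcp_rot: [-3.141, 0.003, 0.047]
ft_force: [0.2, 0.6, -1.4]
opening: 0.463
grip_force: 30.0
```

Call:
carry_out --pt "0 0 15 0 1" --pt "0 0 8 0 1" --pt "0 0 0 0 1"

```text
t: 14.5
eef_pos: [439.8, 2.4, 94.7]
tcp_rot: [-3.141, 0.001, 0.046]
ft_force: [-0.4, 0.1, -1.5]
opening: 0.464
grip_force: 30.0
```

Call:
carry_out --pt "0 0 4 0 1" --pt "0 0 2 0 1" --pt "0 0 0 0 1"

```text
t: 14.8
eef_pos: [440.2, 2.4, 89.2]
tcp_rot: [3.141, -0.0, 0.047]
ft_force: [0.2, -0.1, -2.1]
opening: 0.46
grip_force: 30.0
```

Call:
carry_out --pt "0 0 1 0 1" --pt "0 0 0 0 1"

```text
t: 15.0
eef_pos: [440.2, 2.4, 88.2]
tcp_rot: [3.141, -0.0, 0.047]
ft_force: [-0.0, 0.0, -1.7]
opening: 0.459
grip_force: 30.0
```

Call:
carry_out --pt "0 0 1 0 1" --pt "0 0 0 0 1"

```text
t: 15.2
eef_pos: [440.1, 2.4, 87.1]
tcp_rot: [3.142, 0.0, 0.047]
ft_force: [1.0, -1.2, -1.2]
opening: 0.461
grip_force: 30.0
```

Call:
carry_out --pt "0 0 1 0 1" --pt "0 0 0 0 1"

```text
t: 15.4
eef_pos: [440.3, 2.4, 86.1]
tcp_rot: [3.141, -0.0, 0.047]
ft_force: [0.5, -0.2, 0.0]
opening: 0.464
grip_force: 30.0
```

Call:
carry_out --pt "0 0 0.5 0 1" --pt "0 0 0 0 0.4" --pt "0 0 0 0 0" --pt "0 0 0 0 0" --pt "0 0 0 0 0" --pt "0 0 0 0 0" --pt "0 0 0 0 0" --pt "0 0 -8 0 0" --pt "0 0 -20 0 0" --pt "0 0 -25 0 0" --pt "0 0 -25 0 0" --pt "0 0 -10 0 0"

```text
t: 16.6
eef_pos: [440.8, 2.3, 175.9]
tcp_rot: [3.141, -0.003, 0.047]
ft_force: [0.3, 0.2, -0.0]
opening: 0.998
grip_force: 0.0
```

Call:
carry_out --pt "0 0 0 -7.5 0" --pt "0 0 0 -7.5 0" --pt "0 0 0 -7.5 0" --pt "0 0 0 -7.5 0" --pt "0 0 0 -7.5 0" --pt "0 0 0 -7.5 0" --pt "0 0 0 -7.5 0" --pt "0 0 0 -7.5 0" --pt "0 0 0 -7.5 0" --pt "0 0 0 -7.5 0" --pt "0 0 0 -7.5 0" --pt "0 0 0 -7.5 0"

```text
t: 17.8
eef_pos: [440.0, 2.5, 173.3]
tcp_rot: [-3.141, -0.0, 1.623]
ft_force: [-0.9, 0.0, -0.1]
opening: 0.997
grip_force: 0.0
```

Call:
carry_out --pt "0 0 0 0 0" --pt "0 0 0 0 0"

```text
t: 18.0
eef_pos: [440.1, 2.4, 173.4]
tcp_rot: [-3.141, 0.0, 1.614]
ft_force: [-0.4, -0.2, 0.3]
opening: 1.0
grip_force: 0.0
```

Run:
```python
from h import *
import cv2
go(440.2,2.4,87,1.618)
c=env.read_camera("side"); b=c["color"][60:360,130:430,::-1]
d=env.read_camera("scene")["color"][80:380,230:530,::-1]
cv2.imwrite("pics/s4.png",cv2.resize(np.hstack([b,d]),(800,400),interpolation=cv2.INTER_CUBIC))
```

```text
t 18.0 at [440.1   2.4 173.4] [-3.141  0.     1.614] turn -0.3 shift [-0.   0.1 86.4]
```

Call:
carry_out --pt "0 0 20 0 0" --pt "0 0 30 0 0" --pt "0 0 25 0 0" --pt "0 0 11 0 0" --pt "0 0 0 0 0" --pt "0 0 0 0 1" --pt "0 0 0 0 1" --pt "0 0 0 0 1" --pt "0 0 0 0 1" --pt "0 0 0 0 1" --pt "0 0 0 0 1" --pt "0 0 0 0 1"

```text
t: 19.3
eef_pos: [440.5, 2.4, 88.0]
tcp_rot: [3.141, 0.0, 1.617]
ft_force: [0.6, -0.2, 5.7]
opening: 0.672
grip_force: 30.0
```

Call:
carry_out --pt "0 0 -8 0 1" --pt "0 0 -25 0 1" --pt "0 0 -40 0 1" --pt "0 0 -40 0 1" --pt "0 0 -40 0 1" --pt "0 0 -35 7.5 1" --pt "0 0 0 0 1" --pt "0 0 0 0 1"

```text
t: 20.1
eef_pos: [439.8, 2.5, 275.7]
tcp_rot: [3.141, 0.0, 1.488]
ft_force: [0.1, 0.4, -2.8]
opening: 0.669
grip_force: 30.0
```

Run:
```python
from h import *
print(env.state()["opening"])
go(559.7,147.6,275,1.487)
```

```text
0.6693176215544945
t 20.1 at [439.8   2.5 275.7] [3.141 0.    1.488] turn 0.1 shift [154.7 107.3   0.7]
```

Call:
carry_out --pt "20 20 0 0 1" --pt "28 22 0 0 1" --pt "28 22 0 0 1" --pt "28 22 0 0 1" --pt "28 15 0 0 1" --pt "22.7 6.3 0 0 1" --pt "0 0 0 0 1" --pt "0 0 0 0 1" --pt "0 0 0 0 1"

```text
t: 21.0
eef_pos: [559.5, 146.8, 274.8]
tcp_rot: [-3.14, 0.001, 1.487]
ft_force: [1.0, -1.0, -2.0]
opening: 0.669
grip_force: 30.0
```

Run:
```python
from h import *
go(559.7,147.6,116,1.488)
```

```text
t 21.0 at [559.5 146.8 274.8] [-3.140e+00  1.000e-03  1.487e+00] turn -0.1 shift [8.000e-01 1.000e-01 1.588e+02]
```

Call:
carry_out --pt "0 0 25 0 1" --pt "0 0 30 0 1" --pt "0 0 30 0 1" --pt "0 0 25 0 1" --pt "0 0 20 0 1" --pt "0 0 15 0 1" --pt "0 0 0 0 1"

```text
t: 21.7
eef_pos: [559.0, 146.4, 128.9]
tcp_rot: [-3.138, 0.001, 1.486]
ft_force: [-0.4, 0.3, -2.0]
opening: 0.676
grip_force: 30.0
```

Call:
carry_out --pt "0 0 6 0 1" --pt "0 0 5 0 1" --pt "0 0 0 0 1" --pt "0 0 0 0 1"

```text
t: 22.1
eef_pos: [560.3, 147.5, 120.0]
tcp_rot: [3.141, -0.0, 1.486]
ft_force: [0.3, -0.6, -2.3]
opening: 0.672
grip_force: 30.0
```

Call:
carry_out --pt "0 0 2.5 0 1" --pt "0 0 0 0 1"

```text
t: 22.3
eef_pos: [560.1, 147.5, 117.1]
tcp_rot: [3.142, 0.0, 1.487]
ft_force: [0.1, -0.5, -1.8]
opening: 0.669
grip_force: 30.0
```

Call:
carry_out --pt "0 0 1.5 0 1" --pt "0 0 0 0 1"

```text
t: 22.5
eef_pos: [560.1, 147.5, 115.5]
tcp_rot: [-3.141, 0.0, 1.487]
ft_force: [0.5, 0.1, -2.0]
opening: 0.674
grip_force: 30.0
```

Call:
carry_out --pt "0 0 1 0 1" --pt "0 0 0 0 1"

```text
t: 22.7
eef_pos: [560.2, 147.6, 115.0]
tcp_rot: [3.141, -0.0, 1.487]
ft_force: [-0.7, -0.8, 4.1]
opening: 0.669
grip_force: 30.0
```

Contact. I'll release, rise and back away.

Call:
carry_out --pt "0 0 0 0 0.3" --pt "0 0 0 0 0" --pt "0 0 0 0 0" --pt "0 0 0 0 0" --pt "0 0 0 0 0" --pt "0 0 -10 0 0" --pt "0 0 -30 0 0" --pt "0 0 -40 0 0" --pt "0 0 -40 0 0" --pt "0 0 -40 0 0" --pt "-40 0 0 0 0" --pt "-40 0 0 0 0"

```text
t: 23.9
eef_pos: [553.4, 67.6, 276.6]
tcp_rot: [3.139, -0.0, 1.489]
ft_force: [0.6, 0.4, -0.8]
opening: 1.0
grip_force: 0.0
```

Call:
carry_out --pt "-40 0 0 0 0" --pt "-40 0 0 0 0" --pt "-40 0 0 0 0" --pt "-40 0 0 0 0" --pt "-40 0 0 0 0" --pt "0 0 0 0 0" --pt "0 0 0 0 0" --pt "0 0 0 0 0"

```text
t: 24.7
eef_pos: [536.6, -130.7, 275.0]
tcp_rot: [3.141, -0.0, 1.487]
ft_force: [0.5, 0.4, 0.2]
opening: 0.998
grip_force: 0.0
```

Run:
```python
from h import *
import cv2
b=env.read_camera("side")["color"][60:200,285:400,::-1]
d=env.read_camera("scene")["color"][155:295,310:450,::-1]
cv2.imwrite("pics/end.png",cv2.resize(np.hstack([b,d]),None,fx=3.1,fy=3.1,interpolation=cv2.INTER_CUBIC))
```

```text
(no output)
```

View pics/end.png

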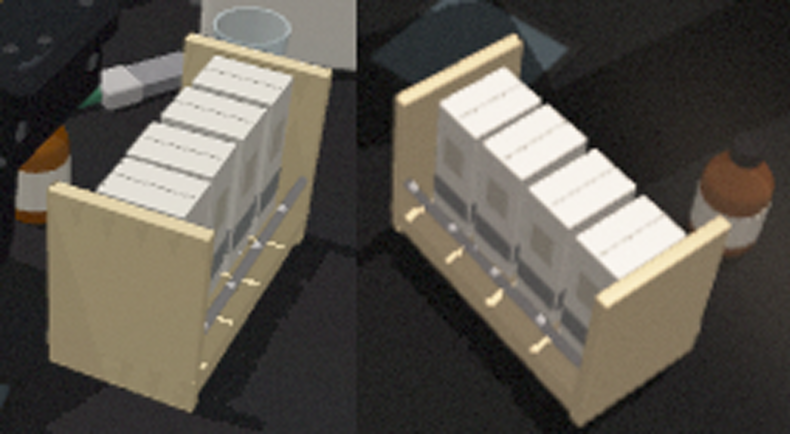

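The final view shows four upright cartons in one line, with their back-left tops at (440,103), (484,145), (530,187) and (577,237). They are evenly spaced, and the amber bottle is untouched.

```bash
python3 -c "
from cell import env
print(env.job_done())"
```

```text
the job is handed in; nothing more can be done
None
```

The job is handed in: the bench carton fills the second place from the left and the delivery-box carton the fourth, and the last picture shows all four upright and in line on the shelf. I made no final check on the jar or the bottle in the box; the amber bottle is still standing in that picture.

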